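# Slide the brass title plate out over the ledge end

## Task

With a fingertip, turn the steel turn-button on the raised ledge until it lies in line with the ledge and no longer bars the way; only then push the brass plate along its lane until its leading edge hangs about 30 mm past the ledge's open end, so that it can be taken by the edge for fitting to its frame. The brass plate is only to be pushed, never lifted or tipped. Leave the silver plate and everything else on the bench where they are.

Things in the scene. Friction and masses are not known exactly. Their poses are not given: they have to be found in the camera images.
- ledge: Fixed grey-green ledge, 172 mm (x) by 360 mm (y), top 60 mm above the table. Origin on the table under its centre. Open end at y = +180 mm; a 10 mm high strip closes the other end (y = -180 to -166). Two lanes along y, centred on x = -41 and +41, 68 wide, between 4 mm high pale strips: the outer run the whole length, the middle (14 wide) ends at y = +55. Which lane holds which plate varies.
- ledge_end (a point): Middle of the top edge of the ledge's open end, at (0, 180, 60) mm in the ledge's frame.
- turn_button (a joint): Angle (rad) of the turn-button, a dark steel bar 96 mm long, 12 wide, 17 high (2 to 19 mm above the ledge top), pivoted at its middle. 0: across both lanes, barring them (parallel to the ledge's x). Positive is counter-clockwise from above. Turns either way to a stop at +1.57 or -1.57, in line with the ledge, both lanes free. Friction 0.08 N m; it stays where it is left.
- button_pivot (a point): On the turn-button's pivot axis, 19 mm above the ledge top, at (0, 120) mm in the ledge's frame; the bar reaches 48 mm to either side.
- brass_plate: Loose brass-coloured plate, 60 mm (its x) by 110 mm (its y) by 6 mm thick, 0.2 to 0.45 kg, lying flat in one lane with its y along the ledge. Origin at the centre of its underside, z up. About 30 mm of overhang puts its origin 155 mm along the ledge's +y.
- silver_plate: Loose silver-coloured plate of the same size in the other lane, origin at the centre of its underside. To be left alone.
- glaze_jar: Small amber jar, 56 mm across, 75 mm high, standing on the table beyond the ledge; origin at the centre of its base. Bystander.
- red_jar: Terracotta-coloured jar with a red lid, 64 mm across, 85 mm high; origin at the centre of its base. Bystander.
- screwdriver: Screwdriver 180 mm long lying on the table, along its x. Bystander.
- tack_hammer: Hammer 260 mm long lying on the table, along its x. Bystander.
- notebook: Brown leather notebook, 156 x 216 x 26 mm; origin at the centre of its underside. Bystander.
- corner_sample: L-shaped sample of dark frame moulding, legs 80 mm, 18 mm high; origin near its corner, on the table. Bystander.
Mind the look-alikes: they are no part of the job. There is more than one size of the brass_plate; the one meant has the size given above.

How it is judged:
On the way, in this order (a step that is already met when the one before it is completed fails the run):
1. the turn-button has been turned in line with the ledge (within 0.32 rad) before the brass plate is pushed (brass plate less than 20 mm from its start) ((value of joint turn_button above 1.25 rad or value of joint turn_button below -1.25 rad) and distance of brass_plate from where it was at the start of the episode below 0.02 m), for 0.2 s.
2. the brass plate overhangs the open end by 20 to 40 mm (y of brass_plate in the frame of ledge between 0.145 and 0.165 m), for 0.2 s.
At the end, for the whole second after the job is handed in: The brass plate lies flat and at rest in its lane, square to the ledge within 0.15 rad, its leading edge 20 to 40 mm past the open end; the turn-button is within 0.32 rad of in line with the ledge; the silver plate is within 20 mm of its start (all of step 2 and z of brass_plate in the frame of ledge between 0.057 and 0.063 m and angle between brass_plate's own z axis and vertical below 0.05 rad and angle between the y axis of brass_plate and the y axis of ledge, either way round below 0.15 rad and linear speed of brass_plate below 0.01 m/s and (value of joint turn_button above 1.25 rad or value of joint turn_button below -1.25 rad) and distance of silver_plate from where it was at the start of the episode below 0.02 m); the robot touches nothing.
It fails at once if the brass plate is lifted (more than 8 mm off the ledge), tipped (more than 0.12 rad) or dropped (height (world z) of brass_plate above 0.068 m or height (world z) of brass_plate below 0.05 m or angle between brass_plate's own z axis and vertical above 0.12 rad).
It fails at once if the silver plate is moved more than 20 mm (distance of silver_plate from where it was at the start of the episode above 0.02 m).
It fails at once if another thing on the bench is moved more than 30 mm (distance of any of glaze_jar, red_jar, screwdriver, tack_hammer, notebook, corner_sample from where it was at the start of the episode above 0.03 m).
It also fails if it takes over 54 s, if anything falls off the work surface, if the arm or the gripper's body presses on something with over 40 N, if the wrist force passes 120 N, or if a joint passes its speed limit or range.

## Robot

A 7-joint arm with a two-finger parallel gripper is mounted at the origin on the work surface. World frame = base frame: x ahead of the robot, y to its left, z up, the work surface at z = 0. Lengths are in m, angles in rad, forces in N, time in s.
With the tool pointing down it reaches from about 0.4 to 0.9 m from the base axis. Payload 5.5 kg.
Tool frame: the origin (TCP) lies at the very end of the fingers, on their centre line; the grasp point (between the pads) lies 19 mm behind it; z points along the fingers, x is the direction in which the jaws open and shut, and the axes are right-handed (so a half turn about z gives the same grasp; the last joint's range is limited). The gripper opens to 85 mm and grips with 20 to 120 N. Pads are 22 mm wide; open, the fingers measure 114 mm over their backs; the gripper's body (76 mm by 85 mm) begins 54 mm behind the grasp point. The pads swing forward as they close: fully open they stand 13 mm farther back than shut.
Start: joints at [-0.872, 0.501, -0.427, 1.55, 0.221, 1.138, -0.21], TCP at [0.274, 0.589, 0.231] pointing down, gripper open.
Joint ranges: [-2.88, 2.88], [-0.31, 2.03], [-1.54, 1.56], [0.2, 2.42], [-1.41, 4.55], [0.19, 2.02], [-2.57, 2.57]. Speed limits (rad/s): [2.57, 2.57, 3.14, 3.14, 3.14, 3.14, 3.14].

## Interface

Orientations are given as [roll, pitch, yaw] about the fixed x, y, z axes, in that order (R = Rz(yaw) Ry(pitch) Rx(roll)).
In Python, from rig import ctrl gives the robot as it stands. Calls block until the motion is done:
- ctrl.goto(position, orientation): joint-space move of the TCP to a pose.
- ctrl.move_l(position, rotation=None, max_speed=0.15): straight line of the TCP; rotation=None keeps the orientation; max_speed is the mean speed in m/s.
- ctrl.goto_joints(angles): joint-space move.
- ctrl.command_gripper(opening, force=None): opening from 0.0 (shut) to 1.0 (fully open); force is the grip in N (None keeps the last); returns when the fingers have stopped.
- ctrl.hold(seconds).
- ctrl.inverse_kinematics(position, orientation): joint angles nearest the present ones, or None.
- ctrl.grab_frame(name): name is "scene" or "side" or "wrist"; returns a dict with "pixels" (480x640x3 uint8, blue, green, red), "fx", "fy", "cx", "cy" (pixels), "R" (3x3) and "t" (3): a world point X has camera coordinates R X + t. Camera axes: x right, y down, z forward; pixel columns grow to the right and rows downward; lengths in m; the calibration is good to about 2 mm. A picture is of the moment at which its call begins. There is no depth.
A pose or a line that the arm cannot do raises ctrl.IKError and nothing moves.
- ctrl.sign_off(): hands the job in, once; it reports no verdict.
Readings, each from a call of its own:
- ctrl.get_time_s(): time.
- ctrl.get_qpos(): joint angles.
- ctrl.get_qvel(): joint speeds.
- ctrl.get_joint_torque(): joint torques, N m.
- ctrl.get_tool_pos(): TCP position.
- ctrl.get_tool_rot(): TCP orientation.
- ctrl.get_wrist_force(): force on the tool from outside, world axes, zero at the start.
- ctrl.get_ft_torque(): the same for the moment, N m.
- ctrl.get_grip_width(): opening from 0.0 (shut) to 1.0 (fully open).
Only numpy, scipy, OpenCV 4.12 (cv2) and the standard library are available. Lean on these libraries where they do the work, as an engineer would, in place of code of your own. Each camera call takes 0.05 s, during which the arm holds its last target.

## Working session

There is one attempt and no reset: what is moved stays moved. The work goes in short steps, each a Python script; the robot and the scene stay as the last script left them, time stands still between calls to the robot, and variables do not carry over. Pictures are saved under pics/ and viewed, and the job is handed in when it is done.

```bash
ls; mkdir -p pics; cat > h.py <<'E'
import numpy as np, cv2, pickle
from rig import ctrl
def grab(n,tag):
    f=ctrl.grab_frame(n); cv2.imwrite(f'pics/{tag}.png',f['pixels']); pickle.dump(f,open(f'pics/{tag}.pkl','wb')); return f
def load(tag): return pickle.load(open(f'pics/{tag}.pkl','rb'))
def ray(f,u,v):
    R=np.array(f['R']);t=np.array(f['t']); d=R.T@np.array([(u-f['cx'])/f['fx'],(v-f['cy'])/f['fy'],1]); return -R.T@t,d/np.linalg.norm(d)
def onz(f,u,v,z):
    c,d=ray(f,u,v); return c+d*(z-c[2])/d[2]
def proj(f,X):
    p=np.array(f['R'])@np.array(X)+np.array(f['t']); return f['fx']*p[0]/p[2]+f['cx'],f['fy']*p[1]/p[2]+f['cy']
def tri(fs,uvs):
    A=np.zeros((3,3));b=np.zeros(3)
    for f,(u,v) in zip(fs,uvs):
        c,d=ray(f,u,v);P=np.eye(3)-np.outer(d,d);A+=P;b+=P@c
    X=np.linalg.solve(A,b); return X,[np.linalg.norm(np.cross(X-ray(f,*uv)[0],ray(f,*uv)[1])) for f,uv in zip(fs,uvs)]
E
python3 - <<'E'
from h import *
for n in ['scene','side','wrist']:
    f=grab(n,n+'0'); print(n,ray(f,320,240))
print(ctrl.get_time_s(),ctrl.get_tool_rot(),ctrl.get_tool_pos())
E
```

```text
pics
scene (array([1.23421655, 0.01559511, 1.14373672]), array([-0.5445982 , -0.05729473, -0.83673778]))
side (array([-0.18926966, -0.99935269,  1.1373219 ]), array([ 0.47463615,  0.6082171 , -0.63623304]))
wrist (array([0.19636648, 0.62416601, 0.37288258]), array([ 0.29567596, -0.13020774, -0.9463729 ]))
0.15 [-3.14153007e+00  1.49514473e-03  1.13501310e+00] [0.27418881 0.58875517 0.23048521]
```

View pics/scene0.png

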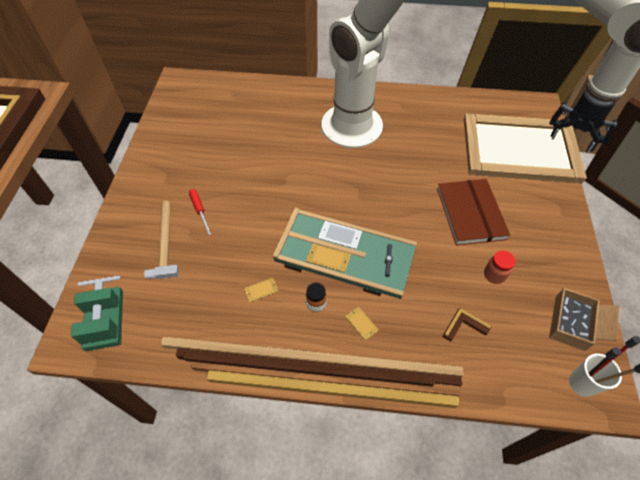

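View pics/side0.png

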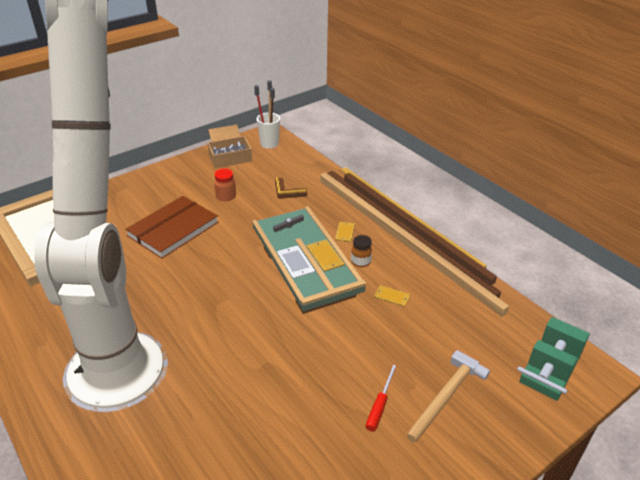

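View pics/wrist0.png

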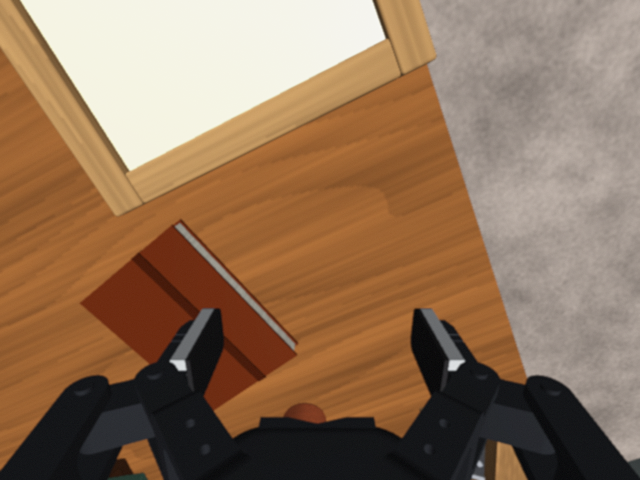

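The scene shows three brass-coloured plates: (328,257) on the ledge, and (261,290) and (362,323) on the table. The one on the ledge fits, because it lies in a lane and looks larger. I'll confirm this in an enlarged crop and by measuring it.

```bash
python3 - <<'E'
from h import *
a=load('scene0')['pixels'][195:345,235:435]; cv2.imwrite('pics/c1.png',cv2.resize(a,None,fx=4,fy=4,interpolation=cv2.INTER_CUBIC))
a=load('side0')['pixels'][195:320,240:420]; cv2.imwrite('pics/c2.png',cv2.resize(a,None,fx=4,fy=4,interpolation=cv2.INTER_CUBIC))
E
```

```text
(no output)
```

View pics/c1.png

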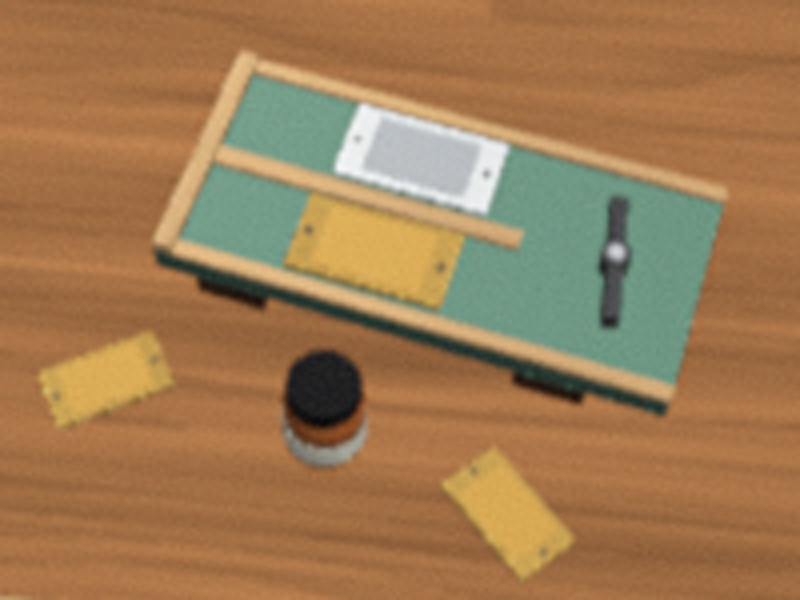

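View pics/c2.png

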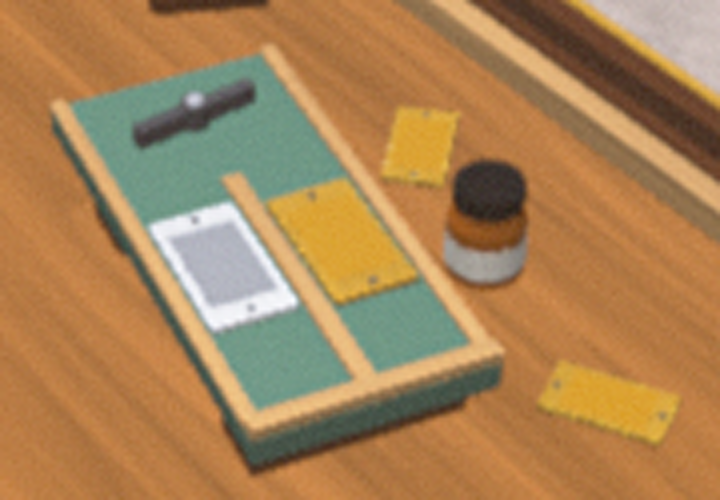

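The crop shows the ledge plate is the largest brass one, in the lane away from the robot. The button lies across the open end, at about crop (614,262). Next I triangulate the corners across the two views.

```bash
python3 - <<'E'
from h import *
np.set_printoptions(precision=4,suppress=True)
s,d=load('scene0'),load('side0')
P={'closed_near':((248,54),(253,422)),'open_near':((724,190),(57,103)),'open_far':((671,395),(270,47)),'closed_far':((160,240),(500,350)),
'br_a':((312,194),(340,300)),'br_b':((285,265),(416,275)),'br_c':((442,306),(346,180)),'br_d':((464,235),(268,200)),'pivot':((614,252),(195,100)),
'b_near':((619,200),(141,130)),'b_far':((610,320),(250,88)),
's_a':((359,103),(217,328)),'s_c':((490,213),(230,203)),'t1a':((152,334),(680,400)),'t1b':((58,425),(540,400)),'jar':((324,385),(489,185))}
X={}
for k,(a,b) in P.items():
    X[k],r=tri([s,d],[(235+a[0]/4-.4,195+a[1]/4-.4),(240+b[0]/4-.4,195+b[1]/4-.4)]); print(k,X[k],np.array(r))
n=lambda a,b:print(a,b,np.linalg.norm(X[a]-X[b]))
n('closed_near','open_near');n('closed_far','open_far');n('open_near','open_far');n('br_a','br_b');n('br_b','br_c');n('br_a','br_d')
e=X['open_far']-X['closed_far']+X['open_near']-X['closed_near']; print(np.arctan2(-e[0],e[1]))
for pts,z in (([(40,372),(152,334),(172,382),(58,425)],.005),([(442,485),(492,448),(574,540),(525,578)],.005),([P[k][0] for k in('br_a','br_b','br_c','br_d')],.066)):
    q=[onz(s,235+u/4,195+v/4,z) for u,v in pts]; print([np.linalg.norm(q[i]-q[i-1]) for i in range(4)])
E
```

```text
closed_near [ 0.4339 -0.1366  0.0716] [0.0001 0.0001]
open_near [0.5132 0.2047 0.0667] [0.0005 0.0005]
open_far [0.6739 0.17   0.065 ] [0.0003 0.0003]
closed_far [ 0.5955 -0.1759  0.0698] [0.0008 0.0008]
br_a [ 0.546  -0.0776  0.0672] [0.0003 0.0003]
br_b [ 0.6021 -0.0881  0.0654] [0.0014 0.0014]
br_c [0.6244 0.0177 0.0655] [0.0009 0.0009]
br_d [0.5682 0.0292 0.0676] [0.0001 0.0001]
pivot [0.5806 0.1296 0.0839] [0.0008 0.0008]
b_near [0.5358 0.132  0.0777] [0.0001 0.0001]
b_far [0.627  0.1292 0.0736] [0.0005 0.0005]
s_a [ 0.4669 -0.0529  0.0685] [0.0003 0.0003]
s_c [0.5476 0.0452 0.065 ] [0.0006 0.0006]
t1a [ 0.6702 -0.2098  0.0283] [0.0414 0.0414]
t1b [ 0.6702 -0.203  -0.013 ] [0.0441 0.0441]
jar [ 0.6932 -0.0523  0.0726] [0.0006 0.0006]
closed_near open_near 0.35039310361966336
closed_far open_far 0.3546357998585438
open_near open_far 0.16441174017436544
br_a br_b 0.057115077975664535
br_b br_c 0.10813673809266813
br_a br_d 0.10904449301870764
-0.22545617403038043
[np.float64(0.042971536531321936), np.float64(0.08082158757548155), np.float64(0.04040267301268737), np.float64(0.08194132444715728)]
[np.float64(0.08240776811291589), np.float64(0.04344253948243382), np.float64(0.08244045657469429), np.float64(0.04213549536825483)]
[np.float64(0.10880136641862201), np.float64(0.05951813414817774), np.float64(0.10936674098340249), np.float64(0.057682030288456414)]
```

Two-view sizes: the ledge plate measures 58×109 mm with its top at about 66 mm, while the table plates are 43×82 mm, so the ledge plate is the one meant. It sits in the +x lane, with ledge yaw of about −0.225. The button angle is about +0.19, so I'll turn it counter-clockwise by pushing its +x arm toward +y. Next I refine with close wrist views.

```bash
python3 - <<'E'
from h import *
np.set_printoptions(precision=3,suppress=True)
for yaw in (-.225,np.pi-.225):
  for p in ((.581,.13,.27),(.56,-.1,.2),(.62,.1,.07),(.55,-.12,.07),(.59,.06,.07)):
    print(yaw,p,ctrl.inverse_kinematics(list(p),[np.pi,0,yaw]))
E
```

```text
-0.225 (0.581, 0.13, 0.27) [-0.197  0.337 -0.086  1.66   0.031  1.145 -0.517]
-0.225 (0.56, -0.1, 0.2) [-0.001  0.358  0.162  1.807 -0.068  0.982 -0.036]
-0.225 (0.62, 0.1, 0.07) [-0.192  0.616 -0.014  1.732  0.011  0.794 -0.437]
-0.225 (0.55, -0.12, 0.07) [ 0.051  0.528  0.147  1.905 -0.112  0.716  0.038]
-0.225 (0.59, 0.06, 0.07) [-0.162  0.566  0.02   1.825 -0.016  0.75  -0.359]
2.916592653589793 (0.581, 0.13, 0.27) [ 0.176  0.389 -0.573  1.647  0.225  1.172  2.465]
2.916592653589793 (0.56, -0.1, 0.2) [-0.771  0.785  1.357  1.83  -0.819  1.239 -2.529]
2.916592653589793 (0.62, 0.1, 0.07) [ 0.219  0.696 -0.585  1.717  0.479  0.876  2.344]
2.916592653589793 (0.55, -0.12, 0.07) [-0.704  1.088  1.349  1.928 -1.169  1.219 -2.27 ]
2.916592653589793 (0.59, 0.06, 0.07) [ 0.279  0.639 -0.566  1.809  0.451  0.825  2.407]
```

```bash
python3 - <<'E'
from h import *
ctrl.goto([.59,.13,.27],[np.pi,0,-.225])
grab('wrist','w1')
ctrl.command_gripper(0.0)
ctrl.goto([.575,.0,.27],[np.pi,0,-.225])
grab('wrist','w2')
print(ctrl.get_time_s(),ctrl.get_tool_pos(),ctrl.get_wrist_force())
E
```

```text
3.6083 [0.57512226 0.00072581 0.27017815] [-0.09769895  0.72352294  0.01268947]
```

View pics/w1.png

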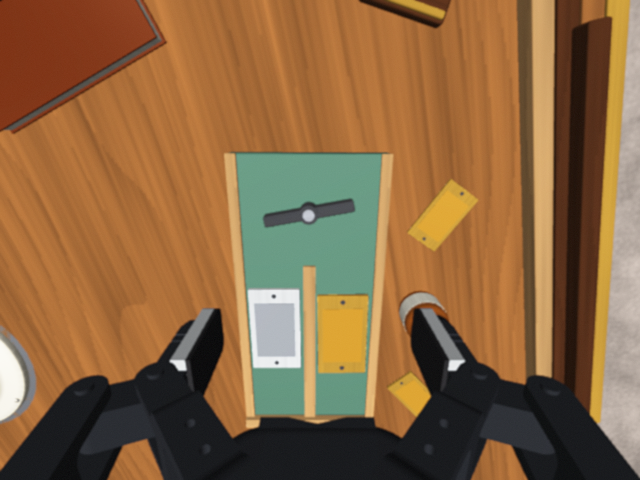

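View pics/w2.png

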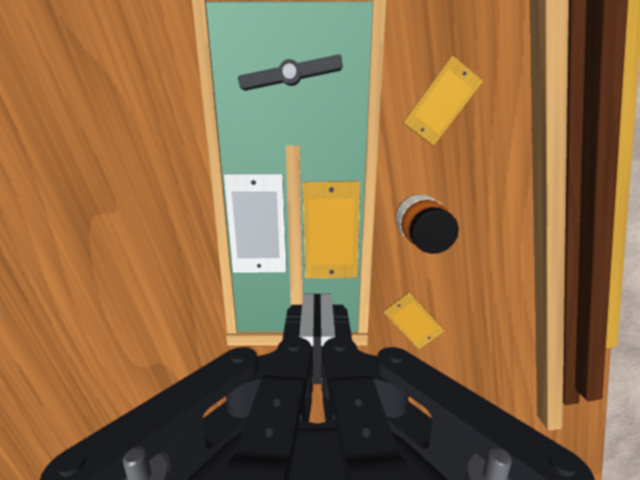

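The wrist views show the button pivot at (309,215) in w1 and (290,71) in w2, the ledge's open edge at row 153 in w1, and the brass plate at (317–368, 296–373) in w1.

```bash
python3 - <<'E'
from h import *
np.set_printoptions(precision=4,suppress=True)
s,d=load('w1'),load('w2')
def brass(f):
    h=cv2.cvtColor(f['pixels'],cv2.COLOR_BGR2HSV); m=cv2.inRange(h,(17,140,120),(28,255,255))
    m=cv2.morphologyEx(m,cv2.MORPH_OPEN,np.ones((5,5)))
    c=cv2.findContours(m,cv2.RETR_EXTERNAL,cv2.CHAIN_APPROX_SIMPLE)[0]
    for k in c:
        if cv2.contourArea(k)>500: print(cv2.minAreaRect(k))
brass(s);brass(d)
P={'on':((236.5,153),(207,2.5)),'of':((384,153),(374,1.5)),'piv':((309,215),(290,71)),'bn':((265,221),(240,83)),'bf':((355,206),(342,62)),
'ba':((317,296),(303,182)),'bb':((368.5,295.5),(359.5,181.5)),'bc':((366.5,373),(358.5,278)),'bd':((318,372),(305,277))}
X={}
for k,v in P.items():
    X[k],r=tri([s,d],v); print(k,X[k],np.array(r)[0], onz(s,*v[0],.06)[:2],onz(d,*v[1],.06)[:2])
e=X['of']-X['on'];print('yaw',np.arctan2(e[1],e[0]),np.linalg.norm(e))
print('bar yaw',np.arctan2(*(X['bf']-X['bn'])[[1,0]]))
bc=sum(X[k] for k in('ba','bb','bc','bd'))/4
q=[onz(s,*P[k][0],.066) for k in('ba','bb','bc','bd')]; print(bc,np.mean(q,0),[np.linalg.norm(q[i]-q[i-1]) for i in range(4)])
q=[onz(d,*P[k][1],.066) for k in('ba','bb','bc','bd')]; print(bc,np.mean(q,0),[np.linalg.norm(q[i]-q[i-1]) for i in range(4)])
print(onz(s,*P['piv'][0],.08),onz(d,*P['piv'][1],.08))
E
```

```text
((411.0000305175781, 391.5), (41.719295501708984, 28.991374969482422), 45.0)
((342.5, 333.0), (76.0, 49.0), 90.0)
((442.2818603515625, 215.63052368164062), (36.032989501953125, 70.6849136352539), 38.88449478149414)
((608.8407592773438, 210.39117431640625), (22.39046859741211, 421.9971923828125), 2.3432769775390625)
((413.142578125, 320.5068054199219), (56.23543930053711, 33.028228759765625), 47.72631072998047)
((330.5, 229.5), (95.0, 55.0), 90.0)
((442.760009765625, 100.32000732421875), (41.20000457763672, 84.00000762939453), 36.869895935058594)
((623.6445922851562, 173.57431030273438), (15.279508590698242, 348.4090881347656), 3.7152888774871826)
on [0.5195 0.207  0.0561] 5.129174706504112e-05 [0.5204 0.2071] [0.5204 0.2056]
of [0.6682 0.1733 0.0564] 0.0006961574139972424 [0.6682 0.1736] [0.6667 0.1724]
piv [0.5799 0.132  0.081 ] 4.201376371704336e-05 [0.5781 0.1267] [0.5791 0.1352]
bn [0.5321 0.1339 0.0732] 0.00018715034178790437 [0.5294 0.1308] [0.5296 0.136 ]
bf [0.6277 0.1293 0.0749] 0.0003094453780676327 [0.629  0.1255] [0.629  0.1315]
ba [0.5659 0.0308 0.0655] 0.0004846463316409941 [0.5647 0.0279] [0.566 0.03 ]
bb [0.6241 0.0178 0.0647] 0.0002844317899281043 [0.6246 0.0151] [0.6243 0.017 ]
bc [ 0.6025 -0.0899  0.0668] 0.0003368025318385016 [ 0.6028 -0.0959] [ 0.6024 -0.0932]
bd [ 0.5428 -0.0747  0.067 ] 2.3912286203619893e-05 [ 0.5415 -0.0805] [ 0.5418 -0.0778]
yaw -0.22290373416453552 0.15240661248276766
bar yaw -0.048276274333800676
[ 0.5838 -0.029   0.066 ] [ 0.5838 -0.0291  0.066 ] [np.float64(0.10904210764919588), np.float64(0.0602140091506273), np.float64(0.11127032902571439), np.float64(0.06205598415079791)]
[ 0.5838 -0.029   0.066 ] [ 0.5838 -0.0291  0.066 ] [np.float64(0.10861726760452532), np.float64(0.05871862981873254), np.float64(0.11043777594069287), np.float64(0.061435408718268116)]
[0.5798 0.1317 0.08  ] [0.5799 0.1321 0.08  ]
```

All measurements agree: yaw −0.223, pivot (0.580, 0.132, 0.080), and plate origin at ledge (39, −36) mm, size 60×110 with its top at 66 mm. Now I turn the button.

```bash
cat >> h.py <<'E'
YAW=-.223; PIV=np.array([.580,.132])
ex=np.array([np.cos(YAW),np.sin(YAW)]); ey=np.array([-np.sin(YAW),np.cos(YAW)])
def L(x,y,z): # ledge frame, mm -> world
    return list(PIV+ex*x/1e3+ey*(y-120)/1e3)+[z]
def toL(p): d=np.array(p)[:2]-PIV; return np.array([d@ex*1e3,d@ey*1e3+120])
O=[np.pi,0,YAW]
E
python3 - <<'E'
from h import *
np.set_printoptions(precision=3,suppress=True)
ctrl.goto(L(38,85,.15),O)
ctrl.move_l(L(38,85,.069),max_speed=.1)
for x,y in ((38,112),(38,130),(34,142),(29,150),(25,151),(22.5,151)):
    ctrl.move_l(L(x,y,.069),max_speed=.06)
    print(x,y,toL(ctrl.get_tool_pos()),ctrl.get_wrist_force(),ctrl.get_time_s())
grab('scene','s1');f=grab('side','d1'); grab('wrist','w3')
a=load('s1')['pixels'][195:345,235:435]; cv2.imwrite('pics/c3.png',cv2.resize(a,None,fx=4,fy=4,interpolation=cv2.INTER_CUBIC))
E
```

```text
38 112 [ 37.792 112.594] [-0.175 -0.448 -0.737] 5.825
38 130 [ 38.056 130.789] [ 1.205 -0.341 -0.561] 6.275
34 142 [ 34.02  142.985] [ 0.223 -0.709  0.679] 6.6333
29 150 [ 28.619 151.075] [-0.499 -0.035  2.027] 6.9417
25 151 [ 24.817 151.9  ] [1.444 0.061 0.937] 7.1917
22.5 151 [ 22.538 151.539] [2.534 1.412 0.634] 7.4417
```

View pics/c3.png

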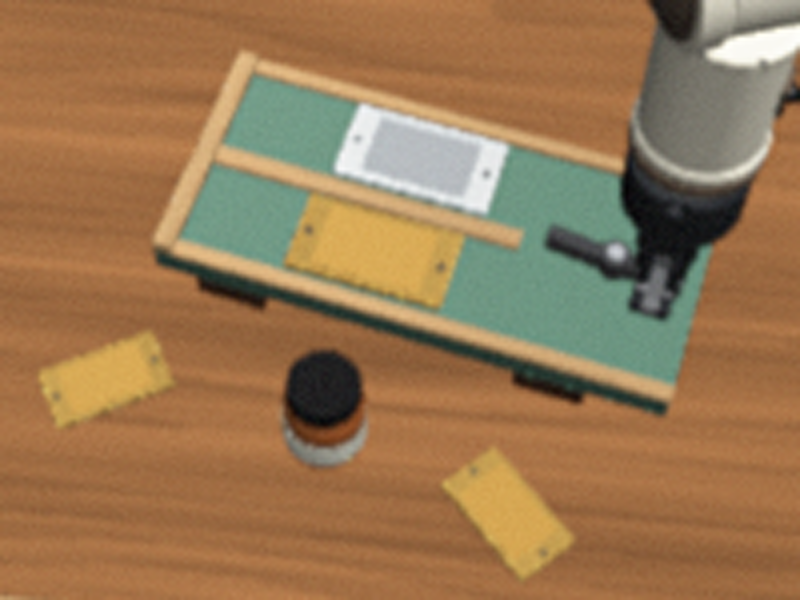

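View pics/w3.png

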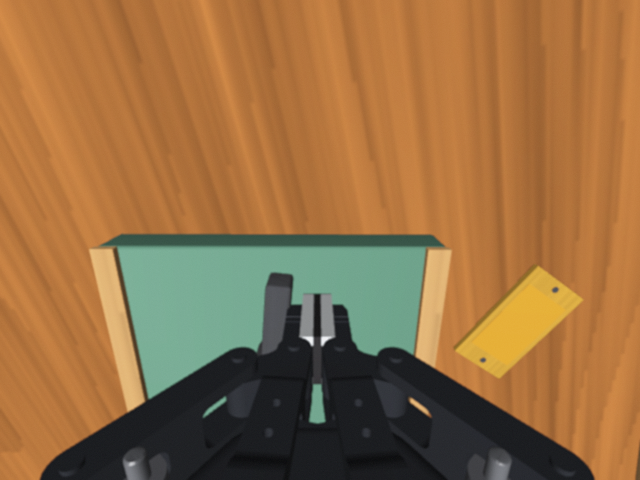

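The bar is almost in line: it runs from (555,238) to about (640,265) in the crop. I keep pressing in small steps until the wrist force shows the stop.

```bash
python3 - <<'E'
from h import *
np.set_printoptions(precision=3,suppress=True)
x=22.5
while x>10:
    x-=1.25
    ctrl.move_l(L(x,151,.069),max_speed=.03)
    F=ctrl.get_wrist_force(); fx=F[:2]@ex
    print(x,toL(ctrl.get_tool_pos()),F,round(fx,2))
    if fx>9: break
ctrl.move_l(L(45,151,.069),max_speed=.1)
ctrl.move_l(L(45,151,.14),max_speed=.15)
ctrl.goto(L(39,40,.27),O)
grab('wrist','w4'); print(ctrl.get_time_s(),ctrl.get_wrist_force())
E
```

```text
21.25 [ 21.404 151.251] [2.565 0.594 1.746] 2.37
20.0 [ 19.952 151.147] [4.088 1.622 1.439] 3.63
18.75 [ 18.96  151.195] [4.468 1.023 1.073] 4.13
17.5 [ 18.79  151.151] [ 6.306  1.581 -0.122] 5.8
16.25 [ 18.59  151.022] [ 8.768  1.437 -1.064] 8.23
15.0 [ 18.374 150.874] [11.315  0.538 -1.642] 10.92
10.9333 [ 0.102  0.632 -0.951]
```

View pics/w4.png

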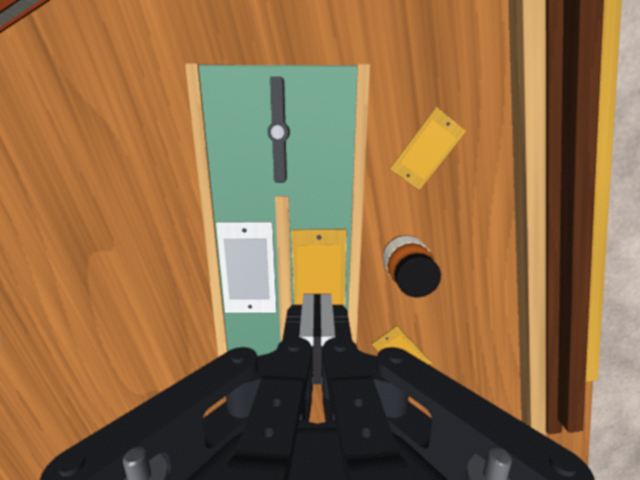

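The bar lies in line, from (277,78) to (280,182), and the brass plate hasn't moved. Next I descend behind the plate with force guarding, then push to just short of the target and measure.

```bash
python3 - <<'E'
from h import *
np.set_printoptions(precision=3,suppress=True)
ctrl.goto(L(39,-122,.15),O)
ctrl.move_l(L(39,-122,.070),max_speed=.1)
ctrl.hold(.2); f0=np.array(ctrl.get_wrist_force()); z=.070
while z>.0585:
    z-=.0015; ctrl.move_l(L(39,-122,z),max_speed=.03); ctrl.hold(.1)
    F=np.array(ctrl.get_wrist_force())-f0; print(z,ctrl.get_tool_pos()[2],F)
    if F[2]>4: break
zc=ctrl.get_tool_pos()[2]
zp=zc+.002; print('zp',zp)
ctrl.move_l(L(39,-122,zp),max_speed=.03)
open('zp','w').write(str(zp))
for y in (-104,-98,-85):
    ctrl.move_l(L(39,y,zp),max_speed=.05); print(y,toL(ctrl.get_tool_pos()),ctrl.get_tool_pos()[2],ctrl.get_wrist_force())
grab('wrist','w5'); grab('scene','s2'); print(ctrl.get_time_s())
a=load('s2')['pixels'][195:345,235:435]; cv2.imwrite('pics/c4.png',cv2.resize(a,None,fx=4,fy=4,interpolation=cv2.INTER_CUBIC))
E
```

```text
0.0685 0.06849734554880313 [ 0.999 -1.971 -0.429]
0.067 0.06693318013169057 [ 0.564 -1.846 -0.534]
0.0655 0.06545542787537671 [ 1.058 -1.01  -1.315]
0.064 0.06397547740790498 [ 1.61  -1.889 -0.763]
0.0625 0.06245358942817033 [ 0.535 -2.049 -1.091]
0.061 0.060958461533159224 [ 0.877 -1.425 -0.121]
0.0595 0.06016760657990506 [ 0.382 -1.426  4.406]
zp 0.06216760657990506
-104 [  38.953 -103.436] 0.062114344730453394 [-0.11   0.084  0.427]
-98 [ 38.983 -97.678] 0.062151591228812794 [ 0.125 -0.34   1.32 ]
-85 [ 39.03  -83.777] 0.062214821447679834 [-0.997 -0.1    0.186]
16.8917
```

View pics/w5.png

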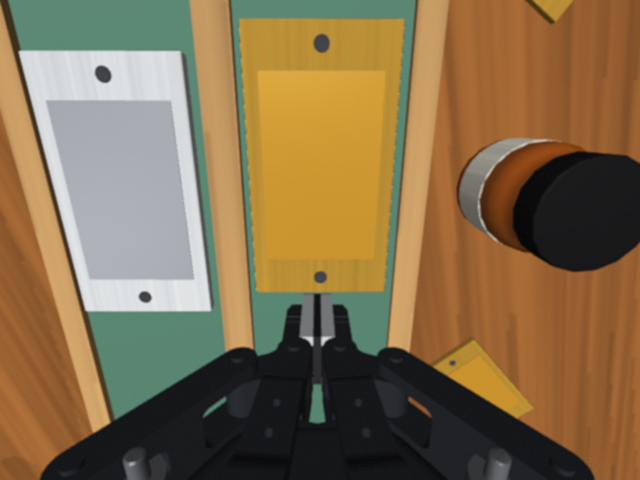

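View pics/c4.png

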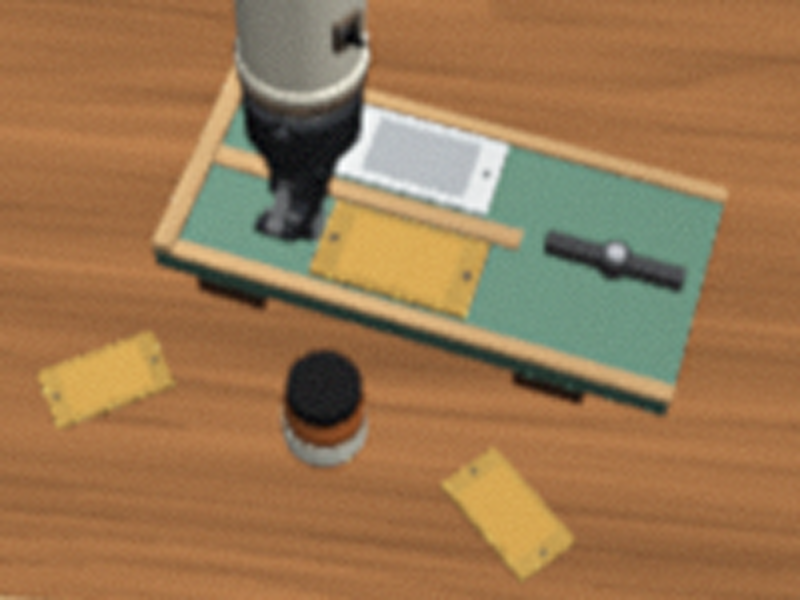

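Touching down gave the ledge top at z = 60 mm. The plate slides square in its lane, ahead of the finger (rear edge row 292 in w5). I'll measure the offset between finger and plate, then push on.

```bash
python3 - <<'E'
from h import *
np.set_printoptions(precision=2,suppress=True)
f=load('w5'); print([toL(onz(f,u,v,.066)) for u,v in ((240,18),(404,19),(386,292),(257,292))])
zp=float(open('zp').read())
for y in (-30,30,70):
    ctrl.move_l(L(39,y,zp),max_speed=.05); print(y,toL(ctrl.get_tool_pos()),ctrl.get_wrist_force())
grab('wrist','w6'); grab('scene','s3');grab('side','d3'); print(ctrl.get_time_s())
a=load('s3')['pixels'][195:345,235:435]; cv2.imwrite('pics/c5.png',cv2.resize(a,None,fx=4,fy=4,interpolation=cv2.INTER_CUBIC))
E
```

```text
[array([10.4 , 36.77]), array([69.17, 36.47]), array([ 70.24, -72.89]), array([ 10.05, -72.94])]
-30 [ 38.97 -29.54] [-0.61  0.73 -0.2 ]
30 [38.94 30.31] [-0.66 -0.09 -0.4 ]
70 [38.96 70.62] [-0.82  0.62  0.33]
20.5917
```

View pics/w6.png

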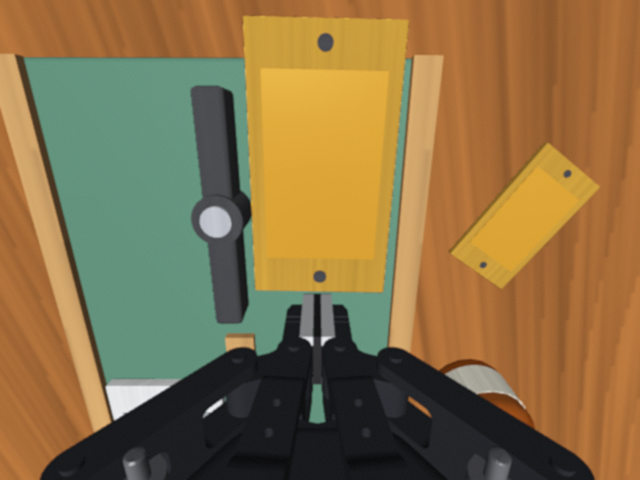

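View pics/c5.png

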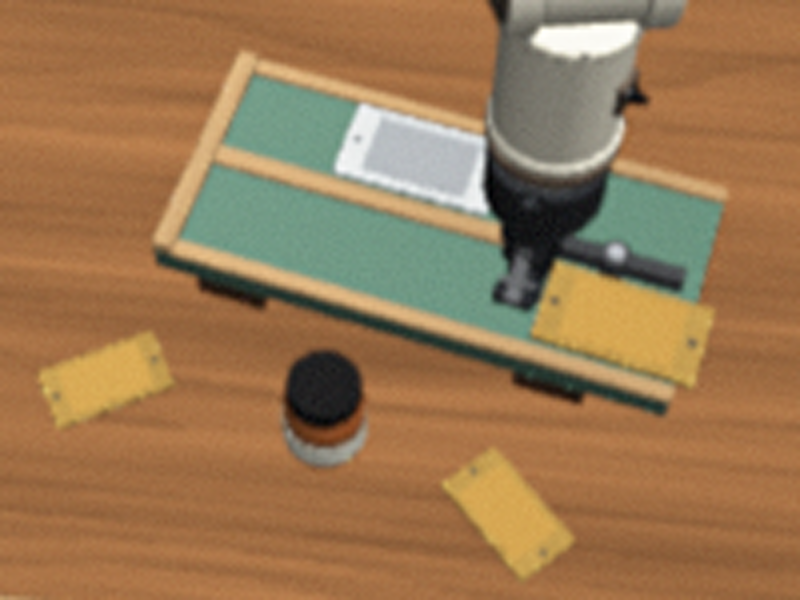

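```bash
python3 - <<'E'
from h import *
np.set_printoptions(precision=2,suppress=True)
def m(t,P):
    f=load(t); print(t,[toL(onz(f,u,v,.066)) for u,v in P])
m('w6',((244,16),(408,20),(384,292),(256,291))); f=load('w6'); print('edge',[toL(onz(f,u,v,.06)) for u,v in((30,58),(230,58))])
f=load('s3'); print('scene',[toL(onz(f,235+u/4-.4,195+v/4-.4,.066)) for u,v in((714,309),(694,386))])
zp=float(open('zp').read())
ctrl.move_l(L(39,88.6,zp),max_speed=.03); ctrl.hold(.2); print(toL(ctrl.get_tool_pos()),ctrl.get_wrist_force())
grab('wrist','w7'); grab('scene','s4');grab('side','d4'); print(ctrl.get_time_s())
a=load('s4')['pixels'][195:345,235:435]; cv2.imwrite('pics/c6.png',cv2.resize(a,None,fx=4,fy=4,interpolation=cv2.INTER_CUBIC))
E
```

```text
w6 [array([ 11.95, 191.85]), array([ 70.71, 190.58]), array([69.29, 81.52]), array([ 9.58, 82.05])]
edge [array([-73.02, 179.6 ]), array([  4.4 , 179.55])]
scene [array([ 12.29, 190.38]), array([ 72.35, 190.52])]
[38.83 89.05] [ 0.27 -0.1   0.37]
21.7083
```

View pics/w7.png

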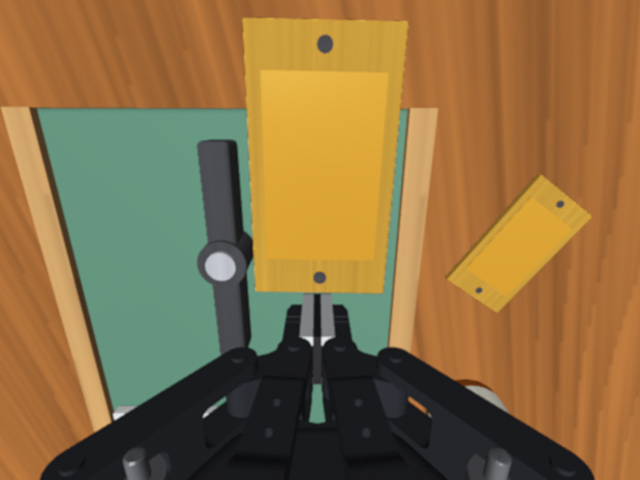

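View pics/c6.png

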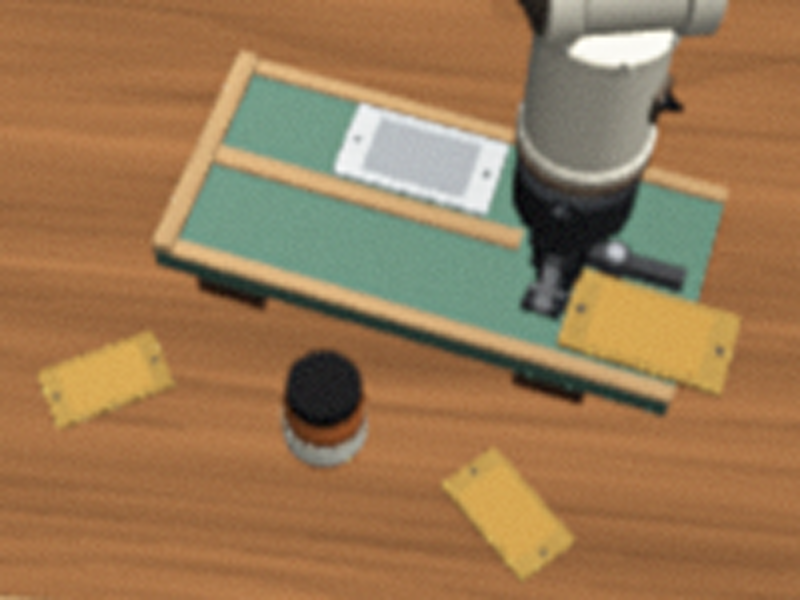

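The plate's leading edge is now past the end (row 19 in w7, against the ledge edge at row 107), with the button still in line. I back off, rise and check from a clear pose.

```bash
python3 - <<'E'
from h import *
np.set_printoptions(precision=2,suppress=True)
f=load('w7'); print([toL(onz(f,u,v,.066)) for u,v in ((242,18),(407,21),(383,293),(256,291))],[toL(onz(f,u,107.5,.06)) for u in(60,230)])
zp=float(open('zp').read())
ctrl.move_l(L(39,65,zp),max_speed=.06)
ctrl.move_l(L(39,65,.16),max_speed=.12)
ctrl.goto(L(39,40,.27),O); ctrl.hold(.3)
grab('wrist','w8'); print(ctrl.get_time_s(),ctrl.get_wrist_force())
E
```

```text
[array([ 11.09, 209.65]), array([ 70.25, 208.67]), array([68.73, 99.43]), array([  9.47, 100.47])] [array([-66.05, 180.24]), array([  2.75, 180.19])]
24.0917 [ 0.79  0.45 -0.87]
```

View pics/w8.png

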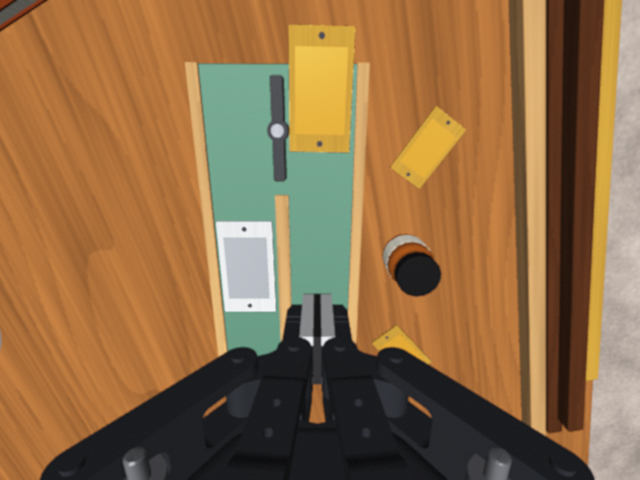

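```bash
python3 - <<'E'
from h import *
np.set_printoptions(precision=2,suppress=True)
f=load('w8'); a,b=[np.mean([toL(onz(f,u,v,z)) for u,v in P],0) for P,z in ((((289,25),(355,26)),.066),(((200,64),(284,64)),.06))]
r=np.mean([toL(onz(f,u,v,.066)) for u,v in((289,152),(350,153))],0)
print('front',a,'rear',r,'edge',b,'button',[toL(onz(f,u,v,.079)) for u,v in((277,76),(280,181))])
w=load('w4');print('silver',[toL(onz(g,246,v,.066)) for g,v in((w,268),(f,267))])
ctrl.sign_off()
E
```

```text
front [ 41.14 208.81] rear [39.16 98.68] edge [-34.09 179.05] button [array([  0.65, 166.41]), array([-0.12, 72.2 ])]
silver [array([-43.83, -26.56]), array([-43.62, -26.64])]
the job is handed in; nothing more can be done
```

I turned the turn-button counter-clockwise to its stop with the shut fingertips. I then pushed the brass plate along its lane (+x side) until its leading edge hung about 29–30 mm past the open end. After that I backed off, lifted clear and handed the job in at about 24 s; no verdict was reported.

Last checks, in the ledge's frame:

| Item | Result |
|---|---|
| Brass plate front edge | y about 209 mm |
| Ledge open edge | y about 179–180 mm |
| Brass plate origin | y about 154 mm (target 155) |
| Brass plate angle | square to the ledge within about 0.02 rad |
| Turn-button | in line within about 0.01 rad |
| Silver plate | no visible movement (0.2 mm between the wrist views before and after the push) |

- **Bystanders:** those in view showed no movement in the pictures. I did not measure each one.
- **Disagreement:** camera triangulation put the ledge top 4 mm too low (56 mm) in the wrist pair and the ledge's strips 1–8 mm too high in the fixed pair. Touching the ledge with the fingertip gave 60 mm, which matches the description, and I used that for the push.

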